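Set the booklet press rollers to the thick gauge

TASK

Set the roller gap of the booklet press for the thick booklets: take the thickest of the three setting gauges out of the wooden stand and slide its steel blade into the leaning gap between the two rollers, about midway along them, fully home until its grip sits on the guide bars. Then push the setting lever all the way down so that the rollers nip the blade, and leave the gauge standing there. Leave the other two gauges in the stand and everything else on the table where it is.

Things in the scene. Friction and masses are not known exactly. Their poses are not given: they have to be found in the camera images.
- gauge_thick: Gauge to use: steel blade 5 thick x 30 wide x 50 mm long, rounded tip, in a black grip 16 thick x 46 wide x 52 mm tall (largest of the three), 110 g. Origin: centre of the grip's underside (shoulder). z up the grip, blade to -z, x across the thickness, y the width; a half turn about z is the same. Starts upright in a stand slot, shoulder on the stand's top. Best pinched across the 16 mm
- gauge_mid: middle gauge, to stay in the stand: blade 3 x 24 x 50 mm, black grip 16 thick x 36 wide x 44 tall mm. Origin and axes as gauge_thick
- gauge_thin: thin gauge, to stay in the stand: blade 2 x 18 x 50 mm, black grip 16 thick x 28 wide x 36 tall mm. Origin and axes as gauge_thick
- gauge_stand: fixed wooden block 56 (x) x 196 (y) x 60 (z) mm with three slots 8 x 33 mm, 62 mm apart along its y. Origin: centre of its underside. The gauges stand in the slots with their thickness along its x; which gauge stands in which slot changes
- press_unit: Fixed booklet press unit: base 190 x 300 mm, white side frames (outer faces y = +-137 mm, 195 mm high; nothing rises above the throat's mouth between them), grey belt cover on the -y side (to y = -177 mm, 175 mm high), delivery chute to +x. Origin: centre of its underside; -x is its infeed side (towards the robot), y along the rollers, z up
- throat: Mouth of the roller gap. Origin: midway along the rollers, between two fixed steel guide bars, level with their upper faces, 165 mm above the table. z points out of the mouth, leaning 35 degrees from vertical to the unit's -x; y along the rollers; x across the gap. Bars: inner faces x = +-4 mm, outer +-14 mm, 250 mm long, 18 mm deep. Blade fully home: gauge origin at z = 0, gauge z along throat z
- press_roller: Rear (upper) of the two rubber rollers under the guide bars, 40 mm diameter, 238 mm long; the lever moves it. Origin: middle of its axis. Rollers meet 32 mm below the mouth; their gap is 8 mm with the lever at 0, closing 3 mm per rad to 4.7 mm at 1.1 rad (a light squeeze on a 5 mm blade)
- setting_lever (a joint): Setting lever on the press unit's +y side. 0 = up (open), arm rising 55 degrees above the unit's -x direction; 1.1 rad = end stop, all the way down (closed), arm 8 degrees below the unit's -x direction. Turns about the unit's y axis, stays where it is left, needs 2 to 5 N at the knob. Starts 0 to 0.3
- lever_knob (a point): centre of the black ball knob, 30 mm diameter, at the end of the lever, 100 mm from the pivot; pushed down from above it swings towards the unit's -x and down. Axes turn with the lever
- lever_pivot (a point): fixed pivot of the lever, in the same upright plane as the knob, 125 mm above the table, 48 mm outside the side frame. Axes as press_unit
- knocking_block: bystander: wooden knocking-up block with handle, 160 x 109 x 85 mm; origin at the underside
- grease_tin: bystander: low steel tin, 76 mm diameter, 50 mm tall; origin at the underside
- screwdriver: bystander: screwdriver lying on the table
- spanner: bystander: open spanner lying on the table

How it is judged (in metres and radians):
On the way:
1. the thick gauge's blade is fully home in the open roller gap (z of gauge_thick in the frame of throat between -0.003 and 0.003 m and x of gauge_thick in the frame of throat between -0.005 and 0.005 m and y of gauge_thick in the frame of throat between -0.04 and 0.04 m and angle between the z axis of gauge_thick and the z axis of throat, either way round below 0.15 rad and value of joint setting_lever below 0.6 rad), for 0.2 s.
At the end, for the whole second after the job is handed in: Thick gauge at rest in the roller gap: shoulder within 3 mm of the guide bars' tops, within 40 mm of mid-roller, in line with the gap to 0.15 rad; lever above 1.0 of 1.1 rad, the roller nipping the blade (over 1 N); other gauges within 15 mm, bystanders within 30 mm of their places (z of gauge_thick in the frame of throat between -0.003 and 0.003 m and x of gauge_thick in the frame of throat between -0.005 and 0.005 m and y of gauge_thick in the frame of throat between -0.04 and 0.04 m and angle between the z axis of gauge_thick and the z axis of throat, either way round below 0.15 rad and value of joint setting_lever above 1 rad and linear speed of gauge_thick below 0.02 m/s and contact force between gauge_thick and press_roller above 1 N and distance of each of gauge_mid, gauge_thin from where it was at the start of the episode below 0.015 m and distance of each of knocking_block, grease_tin, screwdriver, spanner from where it was at the start of the episode below 0.03 m); the robot touches nothing.
It fails at once if another gauge is pulled out of its place (distance of any of gauge_mid, gauge_thin from where it was at the start of the episode above 0.03 m).
It fails at once if a bystander is pushed aside (more than 30 mm) (distance of any of knocking_block, grease_tin, screwdriver, spanner from where it was at the start of the episode above 0.03 m).
It also fails if it takes over 51 s, if anything falls off the work surface, if the arm or the gripper's body presses on something with over 40 N, if the wrist force passes 120 N, or if a joint passes its speed limit or range.

ROBOT

A 6-joint arm with a two-finger parallel gripper is mounted at the origin on the work surface. World frame = base frame: x ahead of the robot, y to its left, z up, the work surface at z = 0. Lengths are in mm, angles in rad, forces in N, time in s.
With the tool pointing down it reaches from about 375 to 900 mm from the base axis. Payload 3.1 kg.
Tool frame: the origin (TCP) lies at the very end of the fingers, on their centre line; the grasp point (between the pads) lies 19 mm behind it; z points along the fingers, y is the line along which they close (so a half turn about z gives the same grasp; the last joint's range is limited). The gripper opens to 87 mm and grips with 3 to 60 N. Pads are 19 mm wide; open, the fingers measure 117 mm over their backs; the gripper's body (75 mm by 190 mm) begins 51 mm behind the grasp point.
Start: joints at [1.075, 0.527, 1.433, -0, 1.181, -0.178], TCP at [195.257, 593.693, 222.548] pointing down, gripper open.
Joint ranges: [-3.08, 3.08], [-0.75, 2.2], [0.22, 2.44], [-1.43, 4.57], [0, 2.65], [-2.85, 2.85]. Speed limits (rad/s): [2.79, 2.79, 3.14, 3.14, 3.14, 3.14].

INTERFACE

Orientations are given as a unit quaternion [w, x, y, z].
In Python, from rig import arm, imaging gives the robot as it stands.
- The arm moves only by the tool jog_arm, never from a script. Its argument "commands" is a list that holds one entry, the list of rows, each a list of 7 numbers: the shift along the tool's x, y, z scaled (see below), then the turn, a rotation vector about the tool's x, y, z scaled (see below), then the closure, from 0 (fully open) to 1 (shut). In form: [[[dx, dy, dz, rx, ry, rz, claw], ...]]. A call has 1 to 10 rows; each row is the pose to reach, as a shift and turn from the pose commanded when the call began, along the tool's axes at that moment; what a row does not reach only later rows make up. The controller multiplies each number of a shift by 100 mm and each number of a turn by pi/2 rad. A row lasts 1/8 s, in which the tool goes at most 62.5 mm and 10.7 degrees, less where a joint would pass 70% of its speed; a pose out of reach is approached as far as the arm can. A call with a number of a shift or a turn outside -1 to 1 is refused whole. A call with a gripper value outside its range is refused whole. The fingers move at their own pace and stop on an object; "squeeze" is the grip in N (left out, the last holds). Time passes only in rows, so rows that repeat a pose let the fingers close. It gives the time, the measured TCP pose, the force, the opening and the grip force at its end, in the units of the state.
- arm.get_state(): the state, without advancing time (a new reading comes with each control period).
- imaging.camera(name): name is "scene" or "top"; returns the picture (384x512x3 uint8, blue, green, red); there is no depth.
- imaging.calibration(name): a dict with "mtx" (3x3 intrinsics, pixels), "R" (3x3) and "t" (3): a world point X has camera coordinates R X + t. Camera axes: x right, y down, z forward; pixel columns grow to the right and rows downward; lengths in mm; the calibration is good to about 2 mm. A picture is of the moment at which its call begins. calibration takes no time and is no camera call.
- arm.job_done(): hands the job in; it is judged then, once.
The state is a dict: "time_s": time; "joints": joint angles; "qd": joint speeds; "joint_torque": joint torques, N m; "tool_pos": TCP position; "tcp_rot": TCP orientation; "force": force on the tool from outside, world axes, zero at the start; "moment": the same for the moment, N m; "opening": opening from 0.0 (shut) to 1.0 (fully open); "grasp_force": force on a finger pad.
Only numpy, scipy, OpenCV 4.12 (cv2) and the standard library are available. Lean on these libraries where they do the work, as an engineer would, in place of code of your own. Each camera call takes 0.05 s, during which the arm holds its last target. There are 200 camera calls.

## Working session

There is one attempt and no reset: what is moved stays moved. The work goes in short steps, Python scripts to look and compute and a tool call to move; the robot and the scene stay as the last step left them, time stands still between calls to the robot, and variables do not carry over. Pictures are saved under pics/ and viewed, at most 10 in all, crops included, and the job is handed in when it is done.

Besides the shell and the picture viewer there is one more tool, called after "Call:" in YAML: its name, and indented under it one key for each argument. jog_arm: Moves the arm, as the interface text tells. Its arguments: {"type":"object","properties":{"commands":{"type":"array","items":{"type":"array","items":{"type":"array","items":{"type":"number","minimum":-1,"maximum":1}}}},"squeeze":{"type":"number"}},"required":["commands"]}

```bash
ls; mkdir -p pics; python3 - <<'E'
from rig import arm, imaging
import cv2
for n in ("scene","top"):
    im=imaging.camera(n); cv2.imwrite(f"pics/{n}0.png",im)
    c=imaging.calibration(n); print(n,c["mtx"].tolist(),c["R"].round(4).tolist(),c["t"].round(1).tolist())
    cv2.imwrite(f"pics/{n}0b.png",cv2.resize(im,(800,600),interpolation=cv2.INTER_CUBIC))
print(arm.get_state())
E
```

```text
pics
scene [[407.7867171160485, 0.0, 250.89481916323967], [0.0, 407.7867171160485, 190.35654464391507], [0.0, 0.0, 1.0]] [[0.8082, 0.5888, 0.0041], [0.3756, -0.5103, -0.7737], [-0.4535, 0.6268, -0.6336]] [-437.2, -99.9, 1327.8]
top [[405.3528475733172, 0.0, 253.75656123650433], [0.0, 405.3528475733172, 187.4683153415621], [0.0, 0.0, 1.0]] [[0.0283, -0.9995, 0.0134], [-0.9987, -0.0289, -0.0426], [0.043, -0.0122, -0.999]] [-50.6, 553.9, 1255.8]
{'time_s': 0.1, 'joints': array([ 1.07450782e+00,  5.28390409e-01,  1.43375304e+00, -7.40622531e-06,
        1.18138936e+00, -1.78489827e-01]), 'qd': array([-7.13945432e-04, -2.84288594e-03, -1.45557739e-03, -4.91037895e-05,
        2.01682935e-04, -7.48836903e-04]), 'joint_torque': array([-2.30838814e-04, -4.40988386e+01, -1.77151769e+01,  6.34553656e-02,
        5.34964562e-02, -3.63013044e-05]), 'tool_pos': array([194.95312724, 593.13688802, 221.66562931]), 'tcp_rot': array([-3.17887445e-04,  1.58230045e-01,  9.87401799e-01, -9.16518448e-04]), 'force': array([ 0.20625988, -0.2864775 ,  0.06692269]), 'moment': array([-0.0038037 ,  0.01534308, -0.00170468]), 'grasp_force': 0.0, 'opening': 1.0008869174999693}
```

View pics/scene0b.png

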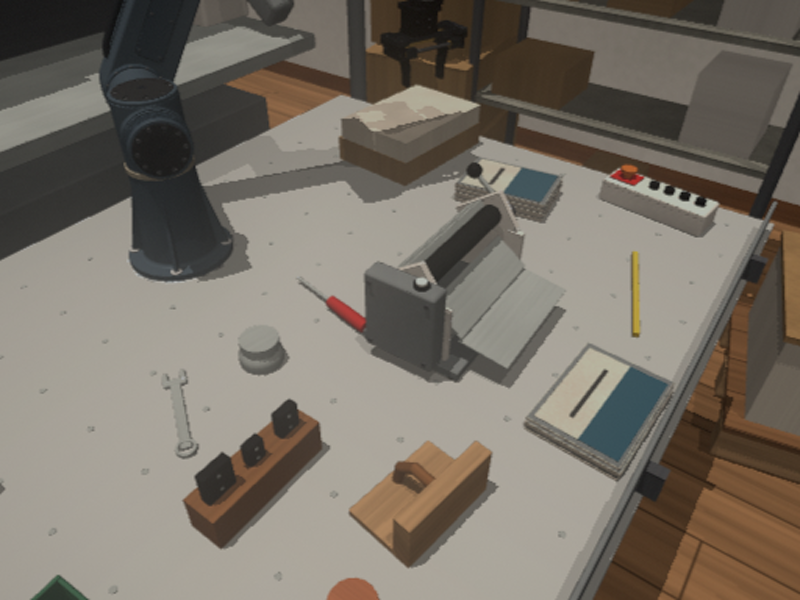

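View pics/top0b.png

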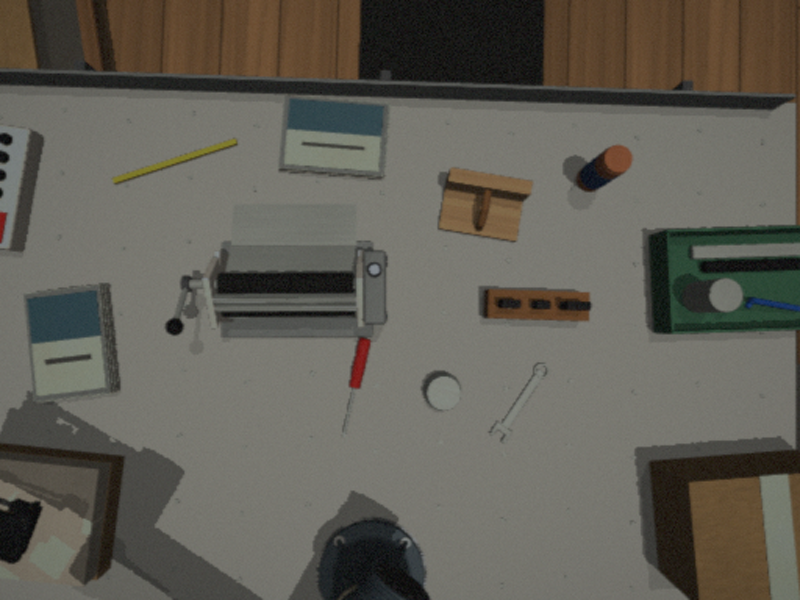

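The scene view shows the stand at about (255,475) with the largest grip nearest at (215,478). The press is at (450,290) and the knob at (474,170). In the top view the stand is at (537,304), the grips at (508,302), (541,304) and (575,305), the press at (290,290), and the knob at (174,326).

```bash
cat > h.py <<'E'
import numpy as np, cv2
from rig import arm, imaging
C={n:imaging.calibration(n) for n in("scene","top")}
def ray(n,p):
    c=C[n]; K,R,t=c["mtx"],np.array(c["R"]),np.array(c["t"])
    d=R.T@np.linalg.solve(K,[p[0],p[1],1]); return -R.T@t, d/np.linalg.norm(d)
def onz(n,p,z):
    o,d=ray(n,p); return o+d*(z-o[2])/d[2]
def tri(ps,pt):
    A=[];b=[];R=[ray("scene",ps),ray("top",pt)]
    for o,d in R:
        P=np.eye(3)-np.outer(d,d);A.append(P);b.append(P@o)
    X=np.linalg.solve(sum(A),sum(b))
    return X,[np.linalg.norm((np.eye(3)-np.outer(d,d))@(X-o)) for o,d in R]
def proj(n,X):
    c=C[n];q=c["mtx"]@(np.array(c["R"])@X+np.array(c["t"]));return q[:2]/q[2]
E
python3 - <<'E'
from h import *
s=cv2.imread("pics/scene0.png");t=cv2.imread("pics/top0.png")
# stand in top: brown mask
hsv=cv2.cvtColor(t,cv2.COLOR_BGR2HSV)
m=cv2.inRange(hsv,(0,70,30),(25,255,200)); m[:, :300]=0;m[:,:]=m; m[:175]=0;m[215:]=0;m[:,390:]=0
g=cv2.inRange(t,(0,0,0),(55,55,55)); g[:180]=0;g[210:]=0;g[:,:305]=0;g[:,385:]=0
for nm,k in(("stand",m),("grip",g)):
    for c in cv2.findContours(k,cv2.RETR_EXTERNAL,cv2.CHAIN_APPROX_NONE)[0]:
        if cv2.contourArea(c)>25:
            r=cv2.minAreaRect(c);print(nm,r,cv2.boundingRect(c)); 
            if nm=="stand": print([onz("top",p,60)[:2].round(1) for p in cv2.boxPoints(r)])
print("kbg",t[190,340],t[195,330])
a=cv2.resize(t[145:225,100:256],None,fx=5,fy=5,interpolation=cv2.INTER_CUBIC);cv2.imwrite("pics/tp.png",a)
b=cv2.resize(s[95:250,225:365],None,fx=3.8,fy=3.8,interpolation=cv2.INTER_CUBIC)
c=cv2.resize(t[175:215,300:390],None,fx=3,fy=3,interpolation=cv2.INTER_CUBIC)
o=np.zeros((600,800,3),np.uint8);o[:b.shape[0],:b.shape[1]]=b;o[:c.shape[0],532:532+c.shape[1]]=c[:,:268]
d=cv2.resize(s[250:350,115:210],None,fx=2.8,fy=2.8,interpolation=cv2.INTER_CUBIC);o[140:140+d.shape[0],532:532+d.shape[1]]=d
cv2.imwrite("pics/sp.png",o)
E
```

```text
stand ((342.7020263671875, 194.7278289794922), (67.08523559570312, 18.798303604125977), 1.5911402702331543) (309, 185, 68, 20)
[array([ 510.5, -201.4]), array([ 567.2, -201.7]), array([ 567.4, -404.9]), array([ 510.7, -404.2])]
grip ((367.0, 195.0), (6.0, 20.0), 90.0) (357, 192, 21, 7)
grip ((345.0, 194.5), (5.0, 12.0), 90.0) (339, 192, 13, 6)
grip ((324.5, 194.0), (6.0, 15.0), 90.0) (317, 191, 16, 7)
grip ((310.0, 194.0), (16.0, 2.0), 90.0) (309, 186, 3, 17)
kbg [40 64 92] [28 29 29]
```

View pics/tp.png

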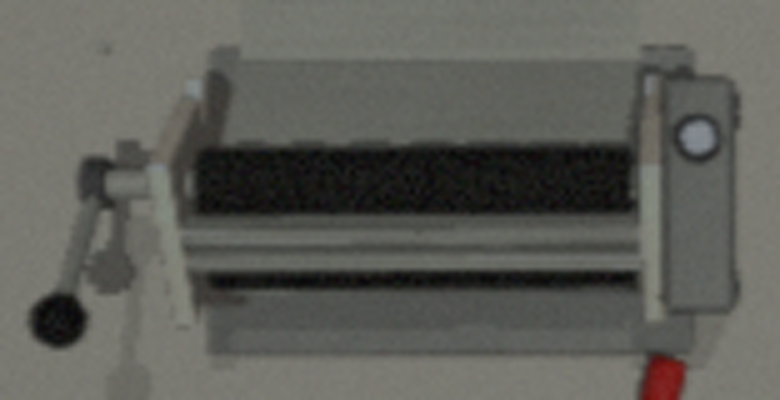

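View pics/sp.png

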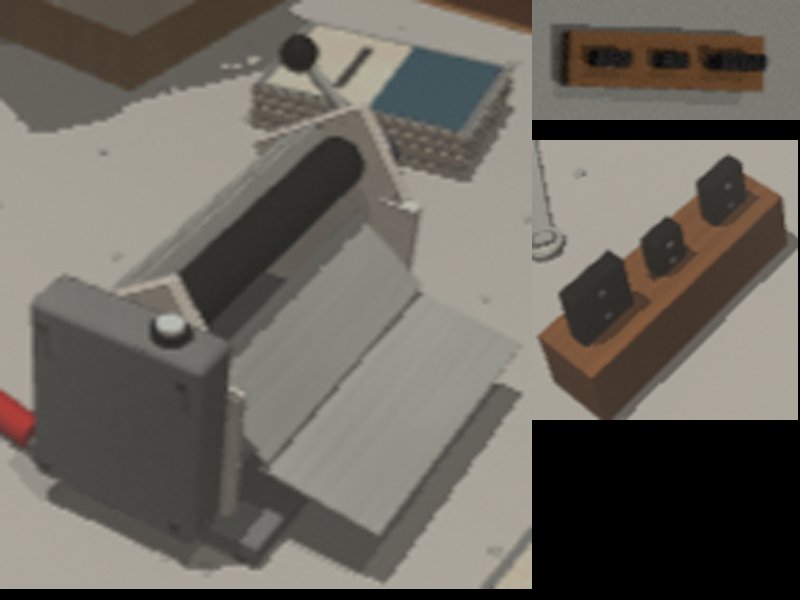

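The top crop shows the gap between the guide bars as a dark line at crop row ~248, running from column 185 to 640. The knob is at (58,320). The scene crop shows the knob at (298,53), and the nearest gauge has the largest grip, so it is the thick one.

```bash
python3 - <<'E'
from h import *
s=cv2.imread("pics/scene0.png");t=cv2.imread("pics/top0.png")
# knob
def blob(im,x0,x1,y0,y1,th):
    m=cv2.inRange(im[y0:y1,x0:x1],(0,0,0),(th,)*3)
    n,l,st,ce=cv2.connectedComponentsWithStats(m); i=1+st[1:,4].argmax(); return ce[i]+[x0,y0],st[i]
ks=blob(s,293,314,100,118,50);kt=blob(t,104,120,202,218,50);print(ks,kt);print("knob",tri(ks[0],kt[0]))
# slot
g=cv2.cvtColor(t,cv2.COLOR_BGR2GRAY).astype(float)
for a,b in((142,165),(170,195),(200,225)):
    p=g[184:206,a:b].mean(1); print((a+b)/2,p.round(0).astype(int).tolist())
p=g[190:199,130:236].mean(0);print("cols130",p.round(0).astype(int).tolist())
for n in("x",): print([onz("top",(u,194.3),165).round(1).tolist() for u in(137,182,228)])
# thick gauge
print("grip right edge z112",onz("top",(378,195),112),"left z112",onz("top",(357,195),112), "left z60",onz("top",(357,195),60))
print("centre rows 192..199 z112",onz("top",(367,192),112),onz("top",(367,199),112))
print("mid", onz("top",(317,194),60),onz("top",(333,194),104))
print("stand edges rows", [onz("top",(u,v),60)[:2].round(1).tolist() for u in(320,370) for v in(185,205)])
m=cv2.inRange(t,(0,0,0),(55,55,55)); 
print(g[194:197,350:384].mean(0).round(0).astype(int).tolist()); print(g[183:208,360:376].mean(1).round(0).astype(int).tolist())
print(g[183:208,350:356].mean(1).round(0).astype(int).tolist());print(g[183:208,312:316].mean(1).round(0).astype(int).tolist())
E
```

```text
(array([303.13793103, 108.5       ]), array([ 6,  5,  9,  8, 58], dtype=int32)) (array([111.39285714, 208.5       ]), array([ 3,  2, 10, 10, 84], dtype=int32))
knob (array([479.85817794, 345.98928199, 188.97645391]), [np.float64(0.4993879592021422), np.float64(0.4993879592021186)])
153.5 [21, 20, 18, 32, 66, 77, 78, 100, 103, 104, 75, 81, 98, 101, 97, 52, 24, 18, 35, 75, 75, 75]
182.5 [21, 20, 20, 35, 74, 78, 79, 97, 101, 93, 72, 82, 102, 103, 97, 44, 21, 20, 40, 72, 81, 81]
212.5 [22, 21, 22, 39, 73, 79, 90, 101, 100, 87, 71, 82, 107, 102, 96, 41, 19, 23, 46, 73, 83, 84]
cols130 [110, 112, 118, 127, 129, 124, 107, 92, 91, 93, 92, 93, 93, 93, 94, 93, 93, 93, 93, 93, 94, 94, 92, 93, 93, 93, 93, 93, 93, 93, 93, 92, 93, 92, 92, 91, 93, 93, 92, 93, 92, 91, 91, 91, 91, 91, 91, 91, 91, 91, 91, 92, 91, 89, 90, 92, 93, 93, 93, 93, 93, 94, 94, 95, 95, 95, 96, 95, 96, 96, 96, 95, 95, 94, 94, 93, 93, 93, 94, 93, 93, 93, 93, 93, 91, 92, 92, 92, 91, 91, 91, 92, 92, 93, 93, 93, 94, 100, 115, 126, 130, 125, 86, 74, 89, 94]
[[520.6, 286.2, 165.0], [524.1, 163.4, 165.0], [527.7, 37.4, 165.0]]
grip ri
[... 215 characters left out ...]
7487  112.        ] [ 526.96497711 -361.44901871  112.        ]
mid [ 538.88868415 -225.22354628   60.        ] [ 538.84401871 -264.38113403  104.        ]
stand edges rows [[566.3, -233.7], [506.0, -235.0], [570.7, -385.1], [510.3, -386.1]]
[29, 34, 52, 69, 71, 62, 49, 36, 26, 16, 14, 13, 14, 23, 32, 29, 29, 29, 26, 23, 31, 26, 27, 26, 27, 29, 22, 39, 85, 112, 119, 121, 120, 121]
[121, 119, 101, 91, 79, 78, 75, 71, 56, 47, 29, 25, 24, 26, 28, 40, 64, 66, 67, 72, 74, 76, 92, 110, 112]
[121, 114, 83, 76, 76, 76, 74, 70, 67, 60, 51, 53, 50, 55, 58, 73, 72, 71, 72, 72, 73, 74, 103, 106, 106]
[84, 76, 64, 64, 64, 62, 64, 63, 63, 62, 61, 62, 66, 67, 66, 66, 66, 67, 64, 68, 80, 104, 106, 107, 110]
```

Call:
jog_arm:
  commands:
    - [[-1,-1,-0.8,0,0,0.798,0],[-1,-1,-0.8,0,0,0.798,0],[-1,-1,-0.8,0,0,0.798,0],[-1,-1,-0.8,0,0,0.798,0],[-1,-1,-0.8,0,0,0.798,0],[-1,-1,-0.8,0,0,0.798,0],[-1,-1,-0.8,0,0,0.798,0],[-1,-1,-0.8,0,0,0.798,0]]

```text
time_s: 1.1
tool_pos: [258.8, 467.2, 302.1]
tcp_rot: [0.0, 0.707, 0.707, -0.001]
force: [-0.0, 0.2, 0.2]
opening: 0.999
grasp_force: 0.0
```

```bash
python3 - <<'E'
from h import *
st=arm.get_state();print({k:np.round(st[k],4) for k in("time_s","joints","tool_pos","tcp_rot")})
for u,re,fe in((153.5,190.55,198.95),(182.5,190.4,198.85),(212.5,190.15,198.77)):
    print(u,"rear",onz("top",(u,re),173).round(1)-[11.5,0,0],"front",onz("top",(u,fe),157).round(1)+[11.5,0,0],"slot",onz("top",(u,194.45),165).round(1))
print("mid",onz("top",(181.6,194.5),165).round(1))
# side-view check: predicted pixels of knob pivot
print("stand mid pt",onz("top",(342.7,194.73),60).round(1), "thick",onz("top",(367.3,195.1),112).round(1))
E
```

```text
{'time_s': np.float64(1.1), 'joints': array([ 0.8556,  0.316 ,  1.557 , -0.    ,  1.2697,  0.8545]), 'tool_pos': array([258.7934, 467.1701, 302.1461]), 'tcp_rot': array([ 1.000e-04,  7.067e-01,  7.075e-01, -5.000e-04])}
153.5 rear [520.4 239.7 173. ] front [520.7 242.6 157. ] slot [521.5 241.2 165. ]
182.5 rear [523.1 161.1 173. ] front [523.3 162.8 157. ] slot [523.7 162.  165. ]
212.5 rear [526.1  79.5 173. ] front [525.9  80.2 157. ] slot [526.1  79.8 165. ]
mid [523.5 164.4 165. ]
stand mid pt [ 538.9 -302.9   60. ] thick [ 538.3 -362.1  112. ]
```

Call:
jog_arm:
  commands:
    - [[-1,1,0,0,0,0,0],[-1,1,0,0,0,0,0],[-1,1,0,0,0,0,0]]

```text
time_s: 1.48
tool_pos: [361.0, 365.3, 302.4]
tcp_rot: [0.0, 0.708, 0.706, -0.0]
force: [-0.4, 1.3, -0.5]
opening: 0.999
grasp_force: 0.0
```

Call:
jog_arm:
  commands:
    - [[-1,1,0,0,0,0,0],[-1,1,0,0,0,0,0],[-1,1,0,0,0,0,0]]

```text
time_s: 1.85
tool_pos: [461.0, 265.6, 302.4]
tcp_rot: [0.0, 0.708, 0.706, 0.0]
force: [0.0, 0.4, 0.2]
opening: 0.999
grasp_force: 0.0
```

Call:
jog_arm:
  commands:
    - [[-1,0.8,0,0,0,0,0],[-1,0.8,0,0,0,0,0],[-1,0.8,0,0,0,0,0]]

```text
time_s: 2.22
tool_pos: [540.8, 165.3, 302.2]
tcp_rot: [0.0, 0.708, 0.706, 0.0]
force: [-0.2, 0.3, -0.1]
opening: 1.001
grasp_force: 0.0
```

Call:
jog_arm:
  commands:
    - [[-1,0,0,0,0,0,0],[-1,0,0,0,0,0,0]]

```text
time_s: 2.48
tool_pos: [537.5, 67.8, 302.2]
tcp_rot: [-0.001, 0.706, 0.708, -0.0]
force: [0.7, -0.1, 0.1]
opening: 1.007
grasp_force: 0.0
```

Call:
jog_arm:
  commands:
    - [[-1,0,0,0,0,0,0],[-1,0,0,0,0,0,0]]

```text
time_s: 2.72
tool_pos: [537.9, -32.5, 302.4]
tcp_rot: [-0.001, 0.707, 0.708, 0.0]
force: [-0.0, 0.4, -0.6]
opening: 1.001
grasp_force: 0.0
```

Call:
jog_arm:
  commands:
    - [[-1,0,0,0,0,0,0],[-1,0,0,0,0,0,0]]

```text
time_s: 2.98
tool_pos: [538.4, -132.6, 302.5]
tcp_rot: [-0.001, 0.707, 0.707, 0.0]
force: [-0.1, 0.1, 0.3]
opening: 1.001
grasp_force: 0.0
```

Call:
jog_arm:
  commands:
    - [[-1,0,0,0,0,0,0],[-1,0,0,0,0,0,0]]

```text
time_s: 3.22
tool_pos: [538.7, -232.7, 302.4]
tcp_rot: [-0.0, 0.707, 0.707, 0.0]
force: [0.1, 0.3, 0.4]
opening: 1.003
grasp_force: 0.0
```

Call:
jog_arm:
  commands:
    - [[-1,0,0,0,0,0,0],[-1,0,0,0,0,0,0],[-1,0,0,0,0,0,0]]

```text
time_s: 3.6
tool_pos: [538.9, -333.1, 301.9]
tcp_rot: [-0.001, 0.708, 0.707, 0.0]
force: [-0.4, 0.4, -0.5]
opening: 0.999
grasp_force: 0.0
```

Call:
jog_arm:
  commands:
    - [[-0.36,0,1,0,0,0,0],[-0.36,0,1,0,0,0,0]]

```text
time_s: 3.85
tool_pos: [538.9, -365.4, 201.0]
tcp_rot: [-0.001, 0.706, 0.708, 0.001]
force: [0.7, 0.4, -0.9]
opening: 1.001
grasp_force: 0.0
```

Call:
jog_arm:
  commands:
    - [[0,0,0.5,0,0,0,0],[0,0,0.9,0,0,0,0],[0,0,0.9,0,0,0,0]]

```text
time_s: 4.22
tool_pos: [537.0, -363.6, 109.2]
tcp_rot: [-0.005, 0.706, 0.708, 0.0]
force: [-0.6, 0.8, 0.1]
opening: 1.002
grasp_force: 0.0
```

Call:
jog_arm:
  commands:
    - [[0,0,0.3,0,0,0,0],[0,0,0.42,0,0,0,0],[0,0,0.42,0,0,0,0],[0,0,0.42,0,0,0,0]]

```text
time_s: 4.72
tool_pos: [539.5, -369.1, 72.2]
tcp_rot: [0.001, 0.707, 0.707, 0.0]
force: [0.1, -1.0, 0.4]
opening: 1.0
grasp_force: 0.0
```

Call:
jog_arm:
  commands:
    - [[0,0,0,0,0,0,0.6],[0,0,0,0,0,0,0.75],[0,0,0,0,0,0,1],[0,0,0,0,0,0,1],[0,0,0,0,0,0,1],[0,0,0,0,0,0,1],[0,0,0,0,0,0,1],[0,0,0,0,0,0,1]]
  squeeze: 35

```text
time_s: 5.72
tool_pos: [538.6, -368.7, 70.5]
tcp_rot: [-0.0, 0.707, 0.707, 0.0]
force: [-0.2, 0.2, -0.7]
opening: 0.183
grasp_force: 35.0
```

Call:
jog_arm:
  commands:
    - [[0,0,-0.2,0,0,0,1],[0,0,-0.6,0,0,0,1],[0,0,-1,0,0,0,1],[0,0,-1,0,0,0,1]]

```text
time_s: 6.22
tool_pos: [540.8, -370.7, 175.9]
tcp_rot: [0.005, 0.707, 0.707, 0.0]
force: [0.4, -0.0, -1.5]
opening: 0.18
grasp_force: 35.0
```

Call:
jog_arm:
  commands:
    - [[0,0,-1,0,0,0,1],[0,0,-1,0,0,0,1]]

```text
time_s: 6.48
tool_pos: [538.6, -368.8, 272.5]
tcp_rot: [0.001, 0.707, 0.707, -0.0]
force: [-0.3, -0.2, -1.5]
opening: 0.185
grasp_force: 35.0
```

Call:
jog_arm:
  commands:
    - [[1,-0.2,-0.6,0,0,0,1],[1,-0.2,-0.6,0,0,0,1],[1,-0.2,-0.6,0,0,0,1],[1,-0.2,-0.6,0,0,0,1]]

```text
time_s: 6.98
tool_pos: [518.3, -268.6, 330.1]
tcp_rot: [-0.0, 0.707, 0.707, -0.0]
force: [0.2, 0.3, -0.7]
opening: 0.178
grasp_force: 35.0
```

Call:
jog_arm:
  commands:
    - [[1,-0.1,0,0,0,0,1],[1,-0.1,0,0,0,0,1],[1,-0.1,0,0,0,0,1]]

```text
time_s: 7.35
tool_pos: [507.8, -167.0, 329.0]
tcp_rot: [-0.002, 0.707, 0.708, -0.0]
force: [0.4, -0.3, -0.4]
opening: 0.177
grasp_force: 35.0
```

Call:
jog_arm:
  commands:
    - [[1,-0.1,0,0,0,0,1],[1,-0.1,0,0,0,0,1],[1,-0.1,0,0,0,0,1]]

```text
time_s: 7.72
tool_pos: [498.5, -68.0, 329.6]
tcp_rot: [-0.001, 0.707, 0.708, -0.001]
force: [-0.6, -1.2, -1.7]
opening: 0.181
grasp_force: 35.0
```

Call:
jog_arm:
  commands:
    - [[1,-0.1,0,0,0,0,1],[1,-0.1,0,0,0,0,1],[1,-0.1,0,0,0,0,1]]

```text
time_s: 8.1
tool_pos: [489.3, 31.4, 329.9]
tcp_rot: [-0.0, 0.707, 0.708, -0.0]
force: [-0.3, -0.6, -0.9]
opening: 0.183
grasp_force: 35.0
```

Call:
jog_arm:
  commands:
    - [[1,-0.14,0,0,0,0,1],[1,-0.14,0,0,0,0,1],[1,-0.14,0,0,0,0,1],[1,-0.14,0,0,0,0,1]]

```text
time_s: 8.6
tool_pos: [476.0, 129.4, 330.2]
tcp_rot: [0.001, 0.708, 0.706, -0.0]
force: [0.3, -1.2, -1.4]
opening: 0.183
grasp_force: 35.0
```

```bash
cat >> h.py <<'E'
from scipy.spatial.transform import Rotation as Ro
T=np.array([523.3,163.5,165.]); PSI=0.033
def Rt(psi=PSI,lean=np.deg2rad(35)):  # tool axes as columns for a gauge in the throat
    x=np.array([-np.sin(psi),np.cos(psi),0]); h=np.array([np.cos(psi),np.sin(psi),0]); Z=np.array([0,0,1.])
    return np.c_[x, np.cos(lean)*h+np.sin(lean)*Z, np.sin(lean)*h-np.cos(lean)*Z]
def cur():
    s=arm.get_state(); q=s["tcp_rot"]; return s["tool_pos"],Ro.from_quat([q[1],q[2],q[3],q[0]]),s
def move_to(P,R):
    p,r,s=cur(); d=r.inv().apply(P-p)/100; w=(r.inv()*Ro.from_matrix(R)).as_rotvec()/(np.pi/2)
    print("at",p.round(1),"move",d.round(3),"turn",w.round(4)); return d,w
E
python3 - <<'E'
from h import *
R=Rt(); move_to(T-85.5*R[:,2],R); print(cur()[2]["joints"].round(3))
E
```

```text
at [476.  129.4 330.2] move [ 0.326 -0.018  0.951] turn [-0.3888  0.0077 -0.0213]
[ 0.04   0.226  1.606 -0.002  1.309  0.042]
```

Call:
jog_arm:
  commands:
    - [[0.32,-0.02,0.3,-0.389,0.008,-0.021,1],[0.32,-0.02,0.3,-0.389,0.008,-0.021,1],[0.32,-0.02,0.3,-0.389,0.008,-0.021,1],[0.32,-0.02,0.3,-0.389,0.008,-0.021,1],[0.32,-0.02,0.3,-0.389,0.008,-0.021,1],[0.32,-0.02,0.3,-0.389,0.008,-0.021,1],[0.32,-0.02,0.3,-0.389,0.008,-0.021,1]]

```text
time_s: 9.48
tool_pos: [474.5, 162.9, 301.3]
tcp_rot: [0.209, 0.663, 0.685, 0.217]
force: [0.0, 0.5, -1.6]
opening: 0.179
grasp_force: 35.0
```

```bash
python3 - <<'E'
from h import *
R=Rt(); move_to(T-85.5*R[:,2],R); print(cur()[2]["joints"].round(3))
E
```

```text
at [474.5 162.9 301.3] move [-0.011 -0.383  0.541] turn [ 0.001  -0.001  -0.0007]
[ 0.147  0.089  2.057 -0.168  0.392  0.251]
```

Call:
jog_arm:
  commands:
    - [[-0.01,-0.38,0.54,0,0,0,1],[-0.01,-0.38,0.54,0,0,0,1],[-0.01,-0.38,0.54,0,0,0,1],[-0.01,-0.38,0.54,0,0,0,1]]

```text
time_s: 9.98
tool_pos: [474.5, 162.7, 237.2]
tcp_rot: [0.21, 0.662, 0.685, 0.219]
force: [-0.3, 0.3, -0.7]
opening: 0.177
grasp_force: 35.0
```

```bash
python3 - <<'E'
from h import *
R=Rt(); move_to(T-85.5*R[:,2],R); print(cur()[2]["joints"].round(3))
s=imaging.camera("scene");t=imaging.camera("top")
a=cv2.resize(t[130:225,130:230],None,fx=4,fy=4,interpolation=cv2.INTER_CUBIC);b=cv2.resize(s[95:235,225:325],None,fx=4,fy=4,interpolation=cv2.INTER_CUBIC)
o=np.zeros((560,800,3),np.uint8);o[:380,:400]=a;o[:,400:]=b;cv2.imwrite("pics/pre.png",o)
E
```

```text
at [474.5 162.7 237.2] move [-0.009 -0.014  0.017] turn [ 0.0037 -0.0018 -0.0003]
[ 0.146  0.22   2.156 -0.395  0.164  0.483]
```

View pics/pre.png

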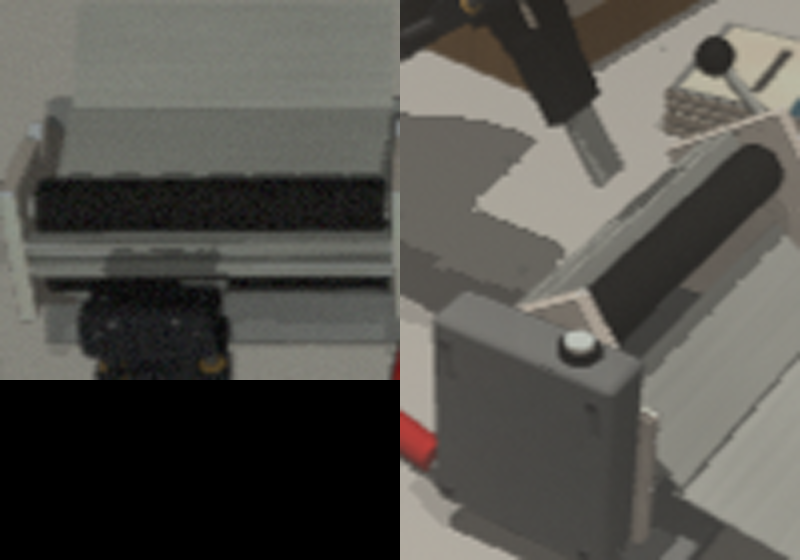

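The blade is held leaning above the mouth: its tip is at about (605,185) in the right panel, in front of and above the bars, and the tilt looks right. Joint 5 is close to its zero limit, so I'll fit the kinematics and check the insertion path.

```bash
cat > kin.py <<'E'
from h import *
from scipy.optimize import least_squares
D=[([1.07450782,.528390409,1.43375304,0,1.18138936,-.178489827],[194.953,593.137,221.666]),
([0.8556,0.316,1.557,0,1.2697,0.8545],[258.7934,467.1701,302.1461]),
([0.04,0.226,1.606,-0.002,1.309,0.042],[476,129.4,330.2]),
([0.147,0.089,2.057,-0.168,0.392,0.251],[474.5,162.9,301.3]),
([0.146,0.22,2.156,-0.395,0.164,0.483],[474.5,162.7,237.2])]
def fk(q,p):
    h,L1,L2,e,d,lat,a=p; z=lambda x:Ro.from_euler('z',x); y=lambda x:Ro.from_euler('y',x)
    B=z(q[0]); A=y(q[1]); F=A*y(q[2]); W=B*F*z(q[3])*y(q[4])*z(q[5])
    P=np.array([a,lat,h])+A.apply([0,0,L1])+F.apply([e,0,L2])
    return B.apply(P)+W.apply([0,0,d]), W
def fit():
    f=lambda p:np.concatenate([fk(q,p)[0]-x for q,x in D]+[[.01*(p[6]),.01*p[3]]])
    r=least_squares(f,[200,400,400,0,200,110,0]);return r.x,f(r.x)
E
python3 - <<'E'
from kin import *
p,res=fit();print(p.round(1),res.round(1))
P0,W0=fk(D[-1][0],p); M=W0.inv()*cur()[1]; print(M.as_euler('zyx').round(3), (fk(D[0][0],p)[1].inv()*Ro.from_quat([.158230045,.987401799,-.000916518,-.000317887])).as_euler('zyx').round(3))
R=Ro.from_matrix(Rt()); q=np.array(D[-1][0])
for lat in (0,):
  for s in (85.5,70,55,40,25,10.5):
    tgt=T-s*R.as_matrix()[:,2]
    f=lambda q:np.r_[(fk(q,p)[0]-tgt)/100,((fk(q,p)[1]*M).inv()*R).as_rotvec()]
    r=least_squares(f,q,bounds=([-3.08,-.75,.22,-1.43,0,-2.85],[3.08,2.2,2.44,4.57,2.65,2.85]));q=np.clip(r.x,[-3.08,-.74,.23,-1.42,.01,-2.8],3);print(s,r.x.round(3),r.cost.round(6))
E
```

```text
[ 2.742e+02  5.882e+02  3.917e+02  1.140e+02  3.056e+02  1.110e+02
 -1.000e-01] [-0.   0.  -0.  -0.1 -0.  -0.   0.   0.2  0.2 -0.  -0.1 -0.3  0.1 -0.1
  0.2 -0.   1.1]
[ 1.571e+00  1.000e-03 -0.000e+00] [1.571 0.    0.   ]
85.5 [ 0.146  0.225  2.156 -0.405  0.166  0.493] 0.0
70 [ 0.143  0.264  2.155 -0.511  0.13   0.597] 0.0
55 [ 0.14   0.303  2.153 -0.674  0.099  0.76 ] 0.0
40 [ 0.138  0.341  2.149 -0.949  0.074  1.033] 0.0
25 [ 0.135  0.378  2.144 -1.387  0.06   1.47 ] 0.0
10.5 [ 0.132  0.41   2.127 -1.43   0.057  1.512] 8.9e-05
```

```bash
cat >> kin.py <<'E'
def ik(P,R,q,p,M):
    f=lambda q:np.r_[(fk(q,p)[0]-P)/100,((fk(q,p)[1]*M).inv()*Ro.from_matrix(R)).as_rotvec()]
    lo=np.array([-3.08,-.75,.22,-1.43,0,-2.85]);hi=np.array([3.08,2.2,2.44,4.57,2.65,2.85])
    r=least_squares(f,np.clip(q,lo+.01,hi-.01),bounds=(lo,hi));return r.x,r.cost
M=Ro.from_euler('z',np.pi/2)
E
python3 - <<'E'
from kin import *
p,_=fit(); zt=-Rt()[:,2]; xt=Rt()[:,1]
for lean in(33,32):
  R=Rt(lean=np.deg2rad(lean)); q=np.array(D[-1][0])
  for s in (75,60,45,30,15,0,-2):
    q,c=ik(T+s*zt+0.9*xt-10.5*R[:,2],R,q,p,M); print(lean,s,q.round(3),round(c,7))
R=Rt(lean=np.deg2rad(33)); move_to(T+58*zt+.9*xt-10.5*R[:,2],R); print("step along zt 10mm in tool", (R.T@(-10*zt)).round(2))
E
```

```text
33 75 [ 0.142  0.221  2.127 -0.266  0.228  0.351] 0.0
33 60 [ 0.14   0.258  2.126 -0.307  0.193  0.391] 0.0
33 45 [ 0.137  0.295  2.124 -0.365  0.159  0.448] 0.0
33 30 [ 0.134  0.332  2.12  -0.447  0.128  0.529] 0.0
33 15 [ 0.132  0.369  2.115 -0.573  0.099  0.654] 0.0
33 0 [ 0.13   0.405  2.109 -0.775  0.075  0.855] 0.0
33 -2 [ 0.129  0.41   2.108 -0.811  0.072  0.891] 0.0
32 75 [ 0.141  0.22   2.114 -0.225  0.258  0.309] 0.0
32 60 [ 0.138  0.257  2.113 -0.254  0.223  0.338] 0.0
32 45 [ 0.135  0.294  2.111 -0.293  0.189  0.375] 0.0
32 30 [ 0.133  0.33   2.107 -0.345  0.157  0.426] 0.0
32 15 [ 0.131  0.366  2.102 -0.418  0.128  0.498] 0.0
32 0 [ 0.128  0.402  2.096 -0.526  0.101  0.605] 0.0
32 -2 [ 0.128  0.407  2.095 -0.545  0.097  0.623] 0.0
at [474.  162.7 237. ] move [-0.009  0.003  0.188] turn [ 0.0256 -0.0018 -0.0002]
step along zt 10mm in tool [-0.    0.35  9.99]
```

Call:
jog_arm:
  commands:
    - [[-0.01,0,0.19,0.026,0,0,1],[-0.01,0,0.19,0.026,0,0,1],[-0.01,0,0.19,0.026,0,0,1],[-0.01,0,0.19,0.026,0,0,1]]

```text
time_s: 10.58
tool_pos: [483.1, 161.9, 219.4]
tcp_rot: [0.195, 0.667, 0.69, 0.203]
force: [0.2, -0.5, -1.7]
opening: 0.184
grasp_force: 35.0
```

```bash
python3 - <<'E'
from kin import *
zt=-Rt()[:,2]; xt=Rt()[:,1]
R=Rt(lean=np.deg2rad(33)); move_to(T+58*zt+.9*xt-10.5*R[:,2],R)
p,r,s=cur(); tip=p+r.apply([0,0,60.5]); rel=tip-T;print("tip throat x,z",rel@xt,rel@zt,s["force"].round(2))
print("tip corners px scene",[proj("scene",tip+r.apply([w,0,0])).round(1) for w in(-15,15)],"top",[proj("top",tip+r.apply([w,0,0])).round(1) for w in(-15,15)])
sc=imaging.camera("scene");t=imaging.camera("top")
a=cv2.resize(t[170:220,140:230],None,fx=4.4,fy=4.4,interpolation=cv2.INTER_CUBIC);b=cv2.resize(sc[110:190,240:305],None,fx=6,fy=6,interpolation=cv2.INTER_CUBIC)
o=np.zeros((500,800,3),np.uint8);o[:a.shape[0],:a.shape[1]]=a;o[:480,400:790]=b;cv2.imwrite("pics/pre2.png",o)
E
```

```text
at [483.1 161.9 219.4] move [ 0.003  0.03  -0.01 ] turn [-0.0033 -0.0015  0.0001]
tip throat x,z -4.144217100812256 7.1660215876537166 [ 0.25 -0.47 -1.74]
tip corners px scene [array([276.6, 148.1]), array([282.4, 143. ])] top [array([187.3, 197.3]), array([176.3, 197.3])]
```

View pics/pre2.png

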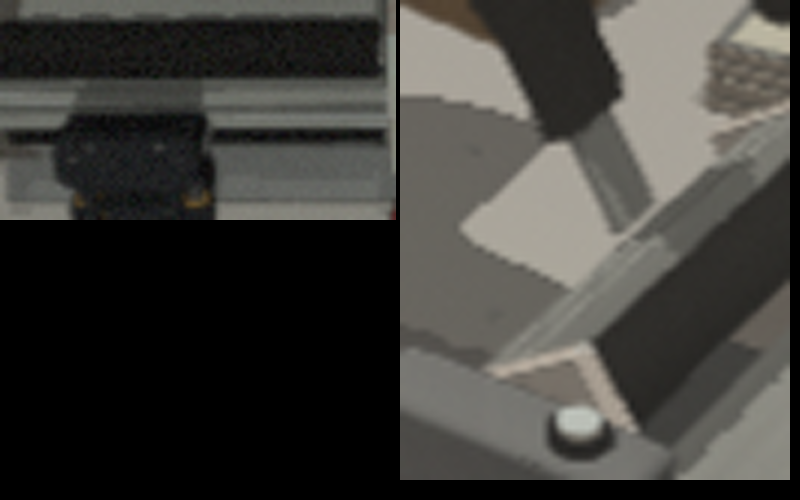

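The blade tip in the scene crop is at (618,235) to (650,205), within a pixel of the projected position and just above the bars. I'll apply the small correction and then enter in short steps while watching the force.

Call:
jog_arm:
  commands:
    - [[0,0.03,0,-0.003,0,0,1],[0,0.03,0,-0.003,0,0,1],[0,0.03,0,-0.003,0,0,1]]

```text
time_s: 11.05
tool_pos: [486.2, 162.0, 220.6]
tcp_rot: [0.196, 0.667, 0.689, 0.205]
force: [-0.5, 0.1, -0.9]
opening: 0.181
grasp_force: 35.0
```

Call:
jog_arm:
  commands:
    - [[0,0.002,0.06,0,0,0,1],[0,0.004,0.11,0,0,0,1],[0,0.005,0.14,0,0,0,1],[0,0.005,0.14,0,0,0,1]]

```text
time_s: 11.55
tool_pos: [494.3, 162.2, 208.7]
tcp_rot: [0.196, 0.667, 0.689, 0.204]
force: [0.5, 0.1, -0.2]
opening: 0.18
grasp_force: 35.0
```

```bash
cat >> kin.py <<'E'
def rep(s_target=0):
    zt=-Rt()[:,2]; xt=Rt()[:,1]; R=Rt(lean=np.deg2rad(33)); move_to(T+s_target*zt+.9*xt-10.5*R[:,2],R)
    p,r,s=cur(); tip=p+r.apply([0,0,60.5])-T; o=p+r.apply([0,0,10.5])-T
    print("tip x,z",(tip@xt).round(2),(tip@zt).round(2),"origin x,z",(o@xt).round(2),(o@zt).round(2)); f=s["force"]; print("F xt,y,zt",(f@xt).round(2),f[1].round(2),(f@zt).round(2),"j",s["joints"].round(3))
E
python3 -c "
from kin import *
rep()"
```

```text
at [494.3 162.2 208.7] move [0.002 0.016 0.419] turn [-0.0011 -0.0014 -0.0001]
tip x,z -0.97 -8.03 origin x,z 0.86 41.94
F xt,y,zt 0.3 0.08 -0.51 j [ 0.133  0.303  2.123 -0.349  0.153  0.43 ]
```

Call:
jog_arm:
  commands:
    - [[0,0.003,0.08,0,0,0,1],[0,0.006,0.16,0,0,0,1],[0,0.008,0.24,0,0,0,1],[0,0.008,0.24,0,0,0,1]]

```text
time_s: 12.05
tool_pos: [508.0, 162.7, 189.0]
tcp_rot: [0.196, 0.667, 0.69, 0.204]
force: [-0.3, -0.3, -1.2]
opening: 0.181
grasp_force: 35.0
```

Call:
jog_arm:
  commands:
    - [[0,0.003,0.05,0,0,0,1],[0,0.004,0.09,0,0,0,1],[0,0.005,0.12,0,0,0,1],[0,0.005,0.12,0,0,0,1]]

```text
time_s: 12.55
tool_pos: [514.8, 163.0, 179.8]
tcp_rot: [0.196, 0.667, 0.689, 0.205]
force: [-0.1, 0.5, -1.2]
opening: 0.181
grasp_force: 35.0
```

```bash
python3 -c "
from kin import *
rep()"
```

```text
at [514.8 163.  179.8] move [ 0.002 -0.     0.065] turn [-0.0005 -0.0015  0.    ]
tip x,z -0.64 -43.51 origin x,z 1.14 6.46
F xt,y,zt -0.78 0.45 -0.88 j [ 0.128  0.389  2.111 -0.629  0.084  0.707]
```

Call:
jog_arm:
  commands:
    - [[0,0,0.03,0,0,0,1],[0,0,0.05,0,0,0,1],[0,0,0.05,0,0,0,1]]

```text
time_s: 12.92
tool_pos: [517.6, 163.1, 175.5]
tcp_rot: [0.196, 0.667, 0.689, 0.205]
force: [1.1, 0.2, -1.0]
opening: 0.183
grasp_force: 35.0
```

Call:
jog_arm:
  commands:
    - [[0,0,0.01,0,0,0,1],[0,0,0.015,0,0,0,1],[0,0,0.015,0,0,0,1]]

```text
time_s: 13.3
tool_pos: [518.2, 163.2, 174.5]
tcp_rot: [0.196, 0.667, 0.689, 0.205]
force: [-2.8, -1.1, 4.0]
opening: 0.182
grasp_force: 35.0
```

```bash
python3 -c "
from kin import *
rep()"
```

```text
at [518.2 163.2 174.5] move [0.001 0.    0.002] turn [-0.0003 -0.0015  0.    ]
tip x,z -0.87 -49.77 origin x,z 0.9 0.19
F xt,y,zt -0.02 -1.09 4.84 j [ 0.127  0.404  2.109 -0.733  0.073  0.811]
```

Call:
jog_arm:
  commands:
    - [[0,0,0.008,0,0,0,1],[0,0,0.008,0,0,0,1],[0,0,0.008,0,0,0,1]]

```text
time_s: 13.68
tool_pos: [518.2, 163.2, 174.4]
tcp_rot: [0.197, 0.666, 0.689, 0.205]
force: [-7.3, -1.3, 10.9]
opening: 0.178
grasp_force: 35.0
```

Call:
jog_arm:
  commands:
    - [[0,0,-0.005,0,0,0,0.75],[0,0,-0.005,0,0,0,0.5],[0,0,-0.005,0,0,0,0.5],[0,0,-0.005,0,0,0,0.5],[0,0,-0.005,0,0,0,0.5]]

```text
time_s: 14.3
tool_pos: [518.6, 163.2, 173.8]
tcp_rot: [0.196, 0.667, 0.689, 0.205]
force: [-0.4, -0.6, -0.2]
opening: 0.488
grasp_force: 0.0
```

Call:
jog_arm:
  commands:
    - [[0,0,-0.2,0,0,0,0.5],[0,0,-0.5,0,0,0,0.5],[0,0,-0.9,0,0,0,0.5],[0,0,-0.9,0,0,0,0.5],[0,0,-0.9,0,0,0,0.5]]

```text
time_s: 14.92
tool_pos: [469.9, 161.3, 249.2]
tcp_rot: [0.197, 0.667, 0.689, 0.205]
force: [-0.6, -0.4, -0.1]
opening: 0.497
grasp_force: 0.0
```

```bash
python3 - <<'E'
from kin import *
rep()
sc=imaging.camera("scene");t=imaging.camera("top")
a=cv2.resize(t[170:220,140:230],None,fx=4.4,fy=4.4,interpolation=cv2.INTER_CUBIC);b=cv2.resize(sc[110:190,240:305],None,fx=6,fy=6,interpolation=cv2.INTER_CUBIC)
o=np.zeros((500,800,3),np.uint8);o[:a.shape[0],:a.shape[1]]=a;o[:480,400:790]=b;cv2.imwrite("pics/ins.png",o)
E
```

```text
at [469.9 161.3 249.2] move [ 0.002 -0.001  0.892] turn [-0.0004 -0.0014 -0.    ]
tip x,z 2.4 39.2 origin x,z 4.18 89.17
F xt,y,zt -0.58 -0.4 0.28 j [ 0.141  0.184  2.119 -0.211  0.271  0.294]
```

View pics/ins.png

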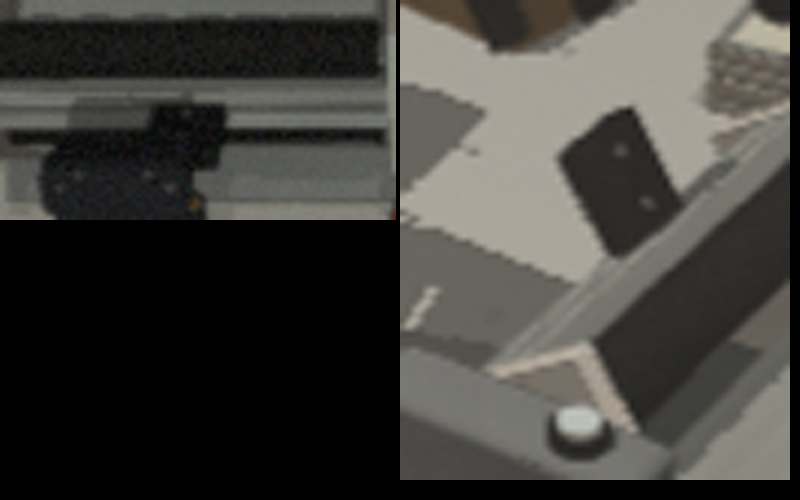

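The gauge now stands on the guide bars: the scene crop shows the grip at (620,180) with its shoulder on the bars, and the top view has it at column ~183, mid-roller. Next is the lever.

Call:
jog_arm:
  commands:
    - [[0,0.3,-0.46,0,0,0,0.5],[1,0.4,-0.46,0.367,0,0,1],[1,0.4,-0.46,0.367,0,0,1],[1,0.4,-0.46,0.367,0,0,1],[1,0.4,-0.46,0.367,0,0,1],[1,0.4,-0.46,0.367,0,0,1],[1,0.4,-0.46,0.367,0,0,1]]

```text
time_s: 15.9
tool_pos: [474.2, 261.1, 308.7]
tcp_rot: [-0.002, 0.695, 0.719, -0.001]
force: [-0.1, -1.3, 0.5]
opening: 0.011
grasp_force: 0.0
```

```bash
python3 - <<'E'
from kin import *
t=imaging.camera("top");m=cv2.inRange(t[202:218,104:120],(0,0,0),(50,)*3);n,l,st,ce=cv2.connectedComponentsWithStats(m);print(ce,st[:,4])
K=np.array([480,346,189.]);R=Rt(lean=0)
move_to(K+[0,0,45],R)
E
```

```text
[[ 0.72727273 12.54545455]
 [ 7.86831276  7.21399177]
 [ 0.         14.5       ]] [ 11 243   2]
at [474.  261.1 309.1] move [0.845 0.091 0.752] turn [-0.0018 -0.0008  0.0007]
```

Call:
jog_arm:
  commands:
    - [[0.85,0.09,0,0,0,0,1],[0.85,0.09,0,0,0,0,1],[0.85,0.09,0.75,0,0,0,1],[0.85,0.09,0.75,0,0,0,1],[0.85,0.09,0.75,0,0,0,1]]

```text
time_s: 16.58
tool_pos: [480.3, 346.3, 234.9]
tcp_rot: [-0.001, 0.695, 0.719, -0.001]
force: [-0.1, 0.1, 0.3]
opening: 0.006
grasp_force: 0.0
```

Call:
jog_arm:
  commands:
    - [[0,0,0.1,0,0,0,1],[0,0,0.2,0,0,0,1],[0,0,0.27,0,0,0,1],[0,0,0.27,0,0,0,1]]

```text
time_s: 17.08
tool_pos: [480.4, 346.6, 207.6]
tcp_rot: [-0.001, 0.695, 0.719, -0.0]
force: [-0.4, 0.4, 0.3]
opening: 0.004
grasp_force: 0.0
```

```bash
python3 - <<'E'
from kin import *
R=Rt(lean=0); piv=np.array([556.7,348.5,125]);h=R[:,1]
p,r,s=cur();print(p.round(1),s["force"].round(1),s["joints"].round(2))
for a in(.65,.5,.35,.2,.05,-.14): 
    move_to(piv+100*(-np.cos(a)*h+np.array([0,0,np.sin(a)]))+[0,0,15],R)
E
```

```text
[480.4 346.6 207.6] [-0.4  0.4  0.3] [0.44 0.5  1.53 0.   1.11 0.4 ]
at [480.4 346.6 207.6] move [-0.007 -0.032  0.07 ] turn [-0.0017 -0.0009  0.0007]
at [480.4 346.6 207.6] move [-0.007 -0.114  0.196] turn [-0.0017 -0.0009  0.0007]
at [480.4 346.6 207.6] move [-0.007 -0.175  0.333] turn [-0.0017 -0.0009  0.0007]
at [480.4 346.6 207.6] move [-0.007 -0.215  0.477] turn [-0.0017 -0.0009  0.0007]
at [480.4 346.6 207.6] move [-0.007 -0.234  0.626] turn [-0.0017 -0.0009  0.0007]
at [480.4 346.6 207.6] move [-0.008 -0.225  0.816] turn [-0.0017 -0.0009  0.0007]
```

Call:
jog_arm:
  commands:
    - [[-0.01,-0.03,0.07,0,0,0,1],[-0.01,-0.08,0.13,0,0,0,1],[-0.01,-0.115,0.195,0,0,0,1],[-0.01,-0.145,0.26,0,0,0,1],[-0.01,-0.175,0.33,0,0,0,1]]

```text
time_s: 17.7
tool_pos: [463.0, 345.1, 174.6]
tcp_rot: [-0.001, 0.695, 0.719, -0.0]
force: [-3.0, 0.6, 2.1]
opening: 0.006
grasp_force: 1.4
```

Call:
jog_arm:
  commands:
    - [[0,-0.02,0.07,0,0,0,1],[0,-0.04,0.145,0,0,0,1],[0,-0.05,0.22,0,0,0,1],[0,-0.06,0.3,0,0,0,1],[0,-0.06,0.36,0,0,0,1],[0,-0.055,0.42,0,0,0,1],[0,-0.05,0.46,0,0,0,1],[0,-0.05,0.46,0,0,0,1]]

```text
time_s: 18.7
tool_pos: [458.6, 345.3, 128.8]
tcp_rot: [-0.001, 0.695, 0.719, 0.0]
force: [0.4, -0.9, -0.2]
opening: 0.007
grasp_force: 0.0
```

```bash
python3 - <<'E'
from kin import *
R=Rt(lean=0); piv=np.array([556.7,348.5,125]);h=R[:,1];a=-.14
print(cur()[2]["force"].round(1));move_to(piv+100*(-np.cos(a)*h+np.array([0,0,np.sin(a)]))+[0,0,15],R)
E
```

```text
[ 0.4 -0.9 -0.2]
at [458.6 345.3 128.8] move [-0.001 -0.008  0.028] turn [-0.0006 -0.0013  0.0008]
```

Call:
jog_arm:
  commands:
    - [[0,0,0.02,0,0,0,1],[0,0,0.03,0,0,0,1],[0,0,0.03,0,0,0,1]]

```text
time_s: 19.08
tool_pos: [458.8, 345.5, 126.4]
tcp_rot: [-0.001, 0.695, 0.719, 0.001]
force: [0.3, -0.4, 1.0]
opening: 0.008
grasp_force: 0.6
```

Call:
jog_arm:
  commands:
    - [[0,0,0.01,0,0,0,1],[0,0,0.02,0,0,0,1],[0,0,0.02,0,0,0,1]]

```text
time_s: 19.45
tool_pos: [458.9, 345.5, 125.9]
tcp_rot: [-0.001, 0.695, 0.719, 0.001]
force: [-1.7, -1.3, 9.4]
opening: 0.004
grasp_force: 5.1
```

```bash
python3 - <<'E'
from kin import *
s=imaging.camera("scene");t=imaging.camera("top")
K=np.array([457.7,345.2,111.1]);print(proj("scene",K),proj("top",K))
a=cv2.resize(s[90:190,270:340],None,fx=5.5,fy=5.5,interpolation=cv2.INTER_CUBIC);b=cv2.resize(t[160:240,90:170],None,fx=5,fy=5,interpolation=cv2.INTER_CUBIC)
o=np.zeros((560,800,3),np.uint8);o[:550,:385]=a;o[:400,400:]=b;cv2.imwrite("pics/lev.png",o)
E
```

```text
[294.85026793 129.14057348] [120.61095577 216.15279263]
```

View pics/lev.png

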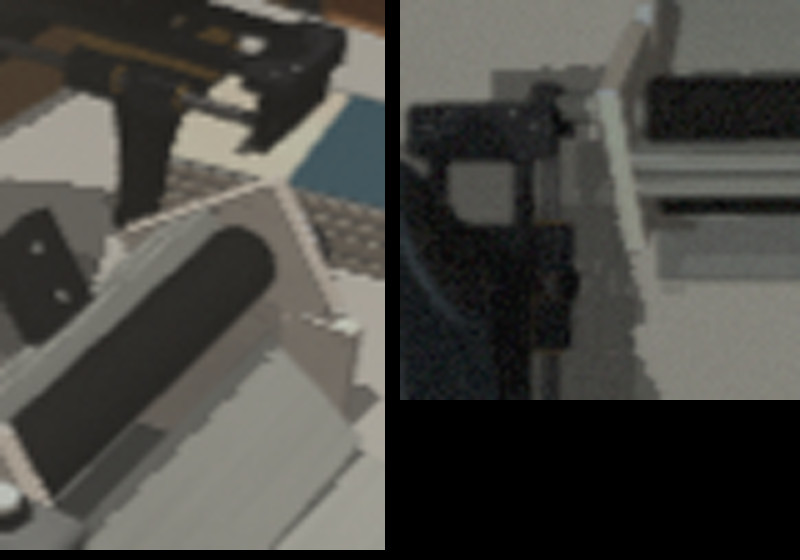

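The gripper hides the knob in both views. The contact height of 125.9 (knob at 110.9) matches the end stop, and the force there is 9.4 N. I'll press a little more, lift clear, and look.

Call:
jog_arm:
  commands:
    - [[0,0,0.01,0,0,0,1],[0,0,0.01,0,0,0,1]]

```text
time_s: 19.8
tool_pos: [458.8, 345.5, 125.7]
tcp_rot: [-0.001, 0.695, 0.719, 0.001]
force: [-3.1, -2.3, 14.6]
opening: 0.006
grasp_force: 7.5
```

Call:
jog_arm:
  commands:
    - [[0,0,-0.2,0,0,0,1],[0,0,-0.6,0,0,0,1],[0,0,-1,0,0,0,1],[0,0,-1,0,0,0,1]]

```text
time_s: 20.3
tool_pos: [460.2, 346.1, 226.4]
tcp_rot: [-0.0, 0.695, 0.719, 0.004]
force: [0.2, 0.3, -0.6]
opening: 0.007
grasp_force: 0.0
```

Call:
jog_arm:
  commands:
    - [[0,-1,-0.8,0,0,0,1],[0,-1,-0.8,0,0,0,1],[0,-1,-0.8,0,0,0,1],[0,-1,-0.8,0,0,0,1]]

```text
time_s: 20.8
tool_pos: [358.3, 341.4, 302.5]
tcp_rot: [-0.001, 0.695, 0.719, -0.0]
force: [-0.4, 0.3, -0.3]
opening: 0.008
grasp_force: 0.0
```

Call:
jog_arm:
  commands:
    - [[1,0,0,0,0,0,1],[1,0,0,0,0,0,1],[1,0,0,0,0,0,1],[1,0,0,0,0,0,1]]

```text
time_s: 21.3
tool_pos: [355.3, 440.5, 301.5]
tcp_rot: [-0.001, 0.695, 0.719, -0.002]
force: [0.1, -0.5, -0.2]
opening: 0.004
grasp_force: 0.0
```

```bash
python3 - <<'E'
from kin import *
s=imaging.camera("scene");t=imaging.camera("top")
def blob(im,c,w=8,th=50):
    x0,y0=int(c[0])-w,int(c[1])-w; m=cv2.inRange(im[y0:y0+2*w,x0:x0+2*w],(0,0,0),(th,)*3)
    n,l,st,ce=cv2.connectedComponentsWithStats(m); i=1+st[1:,4].argmax(); return ce[i]+[x0,y0],st[i]
K=np.array([457.7,345.2,111.1]);ps=proj("scene",K);pt=proj("top",K);print(ps,pt)
try: A,B=blob(s,ps),blob(t,pt);print(A,B,tri(A[0],B[0]))
except Exception as e: print(e)
a=cv2.resize(s[90:230,225:325],None,fx=4,fy=4,interpolation=cv2.INTER_CUBIC);b=cv2.resize(t[150:235,95:225],None,fx=3,fy=3,interpolation=cv2.INTER_CUBIC)
o=np.zeros((560,800,3),np.uint8);o[:560,:400]=a;o[:255,400:790]=b
cv2.imwrite("pics/end.png",o);print(cur()[0],cur()[2]["qd"].round(3))
E
```

```text
[294.85026793 129.14057348] [120.61095577 216.15279263]
(array([293.82608696, 127.30434783]), array([ 5,  4,  8,  6, 23], dtype=int32)) (array([120.53333333, 216.05333333]), array([ 4,  4, 10,  9, 75], dtype=int32)) (array([457.0311628 , 342.03671023, 119.08286769]), [np.float64(1.5157943957079654), np.float64(1.515794395708022)])
[355.30365268 440.22329118 302.45894462] [-0.001 -0.014 -0.003  0.002  0.001 -0.   ]
```

View pics/end.png

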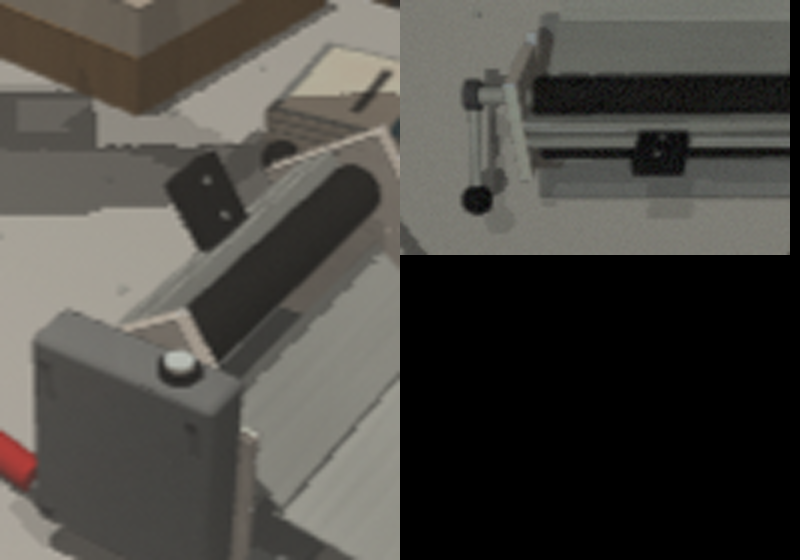

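The lever is down: in the top view the knob is at (478,200) in the crop, matching the end-stop position to within a pixel. The gauge stands leaning in the gap at (660,152). One numeric check on the seating, then I hand in.

```bash
python3 - <<'E'
from kin import *
R=Rt();zt=-R[:,2];xt=R[:,1];y=R[:,0]
for n,(x0,x1,y0,y1) in(("scene",(262,290,124,156)),("top",(165,198,188,212))):
    im=imaging.camera(n);m=cv2.inRange(im[y0:y1,x0:x1],(0,0,0),(58,)*3)
    if n=="top": m=cv2.morphologyEx(m,cv2.MORPH_OPEN,np.ones((5,5),np.uint8))
    c=max(cv2.findContours(m,cv2.RETR_EXTERNAL,cv2.CHAIN_APPROX_NONE)[0],key=cv2.contourArea)[:,0]+[x0,y0]
    for dz in(0,4):
        pts=np.array([proj(n,T+(dz+z)*zt+a*xt+b*y) for z in(0,52) for a in(-8,8) for b in(-23,23)])
        print(n,"seen",c.min(0),c.max(0),"model at",dz,pts.min(0).round(1),pts.max(0).round(1))
E
```

```text
scene seen [267 128] [286 151] model at 0 [266.2 125.9] [288.5 152.1]
scene seen [267 128] [286 151] model at 4 [265.5 124.6] [287.8 150.8]
top seen [172 194] [190 208] model at 0 [170.2 192.1] [190.6 208. ]
top seen [172 194] [190 208] model at 4 [169.9 192.9] [190.4 208.9]
```

```bash
python3 -c "
from rig import arm
print(arm.job_done())"
```

```text
the job is handed in; nothing more can be done
None
```

I handed the job in: the thick gauge stands fully home mid-roller with the lever pushed to its end stop, and the arm is clear. The nip force was not measured, and the other gauges and bystanders were not re-checked afterwards.

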